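# Hold the truffle case open with the lid lifter

### The job

Pull the lid lifter up out of its stand, catch the bar handle of the truffle case's lid with its hook, raise the lid smoothly to 40 degrees open and finish still holding it there with the lifter, so that a colleague can reach in. The lid falls shut by itself, so once it is up do not let go or drop it at any point; it is a food case, so neither the gripper nor the arm may touch the case or its lid, only the lifter. Leave everything else on the bench where it stands.

Things in the scene. Friction and masses are not known exactly. Their poses are not given: they have to be found in the camera images.
- lid (a joint): opening angle of the case's lid in rad: 0 shut, grows as the bar side rises (40 degrees = 0.698; hard stop 1.35). A plain hinge: the lid (about 0.25 kg) falls shut whenever it is not held.
- case: low wooden box with truffles in six compartments, fixed to the bench, 130 x 210 mm (base board 140 x 220) and 79 mm high with its lid shut. Origin at the centre of its underside on the bench; its x axis points from the bar side (towards the robot) to the hinge side, y along the bar, z up.
- lid_bar (a point): middle of the lid's handle: a round steel bar 8 mm thick and 100 mm long parallel to the case's y axis, carried at both ends by 8 mm arms that project from the lid's front edge. Bar centre 32 mm in front of the lid's edge and 34 mm in front of the case wall (the base board edge below stands 5 mm out of that wall), 74 mm above the bench when shut, nothing under it. Axes as the case when shut; they tilt with the lid.
- lid_hinge (a point): point on the lid's hinge axis (along the case's y), at the far edge, 74 mm above the bench, 166 mm from the bar's centre line; the bar moves on a circle of that radius about it.
- lifter_grip (a point): centre of the lid lifter's wooden handle (28 mm along x, 20 mm along y, 64 mm tall). The lifter is a 152 mm tall, 0.12 kg tool standing upright; z points up along it, x the way the hook's tip points. From below: a steel J-hook, a wooden guard block 49 x 27 x 18 mm whose top lies 32 mm below this point, then the handle, whose top lies 32 mm above this point. Origin 120 mm above the lifter's underside.
- lifter_hook (a point): middle of the hook's seat (upper face of its floor), 114 mm straight below lifter_grip and 6 mm above the lifter's underside; same axes. The mouth over it is 20 mm wide along x, from the flat shank (8 mm thick, at -10 to -18 mm) to the upturned tip (5 mm thick, at +10 to +15 mm), the tip rises 10 mm above the seat; the hook is 12 mm wide along y and its floor 6 mm thick.
- stand: upright open-topped wooden holder, 66 x 44 mm and 90 mm high (foot 84 x 62 x 6 mm), fixed to the bench, walls and floor 6 mm; the lifter stands in it on the floor, guard block in the mouth with 2 to 3 mm play all round, and comes out straight up. Origin at the centre of its underside, x along the long side, the way the hook points: always away from the robot, within about 30 degrees of straight ahead.
- tin: bystander: round lidded tin, 70 mm wide, 36 mm high; origin centre of underside
- ballotin: bystander: small folded card box 67 x 93 x 46 mm; origin centre of underside
- shaker: bystander: shaker 61 mm wide, 97 mm high; origin centre of underside
- jar: bystander: glass jar with white lid, 69 mm wide, 107 mm high; origin centre of underside
- ribbon: bystander: roll of ribbon lying flat, 92 x 116 x 25 mm; origin centre of underside

How it is judged:
By the outcome, as a careful person would: the job done as asked, in the order asked, and still so for the second after the job is handed in, while the arm keeps its last pose, push and grip.
It also fails if it takes over 51 s, if anything falls off the work surface, if the arm or the gripper's body presses on something with over 40 N, if the wrist force passes 120 N, or if a joint passes its speed limit or range.

### The arm

A 6-joint arm with a two-finger parallel gripper is mounted at the origin on a cart in front of the work surface, level with it; the furniture and walls round the work are solid. World frame = base frame: x ahead of the robot, y to its left, z up, the work surface at z = 0. Lengths are in m, angles in degrees, forces in N, time in s.
With the tool pointing down it reaches from about 0.35 to 0.875 m from the base axis. Payload 4.2 kg.
Tool frame: the origin (TCP) lies midway between the tips of the shut fingers; the grasp point (between the pads) lies 19 mm behind it; z points along the fingers, y is the line along which they close (so a half turn about z gives the same grasp; the last joint's range is limited). The gripper opens to 87 mm and grips with 3 to 60 N. Pads are 19 mm wide; open, the fingers measure 117 mm over their backs; the gripper's body (75 mm by 190 mm) begins 51 mm behind the grasp point.
Start: joints at [-50.157, 22.042, 0.453, 0, -68.411, -14.817], TCP at [0.264, -0.566, 0.223] pointing down, gripper open.
Joint ranges: [-179.83, 179.83], [-69.29, 118.12], [-61.27, 80.66], [-181.25, 117.63], [-171.15, -9.14], [-177.46, 177.46]. Speed limits (degrees/s): [159.86, 159.86, 180, 180, 180, 180].

### API

Orientations are given as a 3x3 rotation matrix whose columns are the frame's x, y, z axes.
In Python, from station import sense, capture, finish_job, silhouettes, landmark_of gives the robot as it stands.
- The arm moves only by the tool step_arm, never from a script. Its arguments are lists of equal length, an entry for each row: "linear": the shift along the tool's x, y, z in mm, a list of three; "delta_rot": the turn, a rotation vector about the tool's x, y, z in rad, a list of three; "grip": the finger opening in mm, from 0 to 87. A call has 1 to 10 rows; each row shifts and turns the commanded pose from where the row before left it, along the tool's axes as they then stand; what a row does not reach is not made up. A row lasts 1/8 s, in which the tool goes at most 62.5 mm and 10.7 degrees, less where a joint would pass 70% of its speed; a pose out of reach is approached as far as the arm can. A call with a gripper value outside its range is refused whole. The fingers move at their own pace and stop on an object; the grip force is fixed at half the most. Time passes only in rows, so rows that do not move let the fingers close. It gives the time, the measured TCP pose, the force, the opening and the grip force at its end, in the units of the state.
- sense(): the state, without advancing time (a new reading comes with each control period).
- capture(name): name is "side" or "top" or "wrist"; returns a dict with "img" (420x560x3 uint8, red, green, blue), "fx", "fy", "cx", "cy" (pixels), "k1" (the pictures are not rectified: a ray, as slopes to the right and down, at radius r is drawn at 1 + k1 r^2 times it, then the intrinsics apply), "world_to_cam" (4x4, takes a point from world to camera coordinates); the wrist camera has in their place "mount" (4x4, takes a point from camera to tool coordinates, whose origin is the TCP and whose axes are the flange's). Camera axes: x right, y up, looking along -z (the intrinsics and any distortion apply to the point x, -y, -z); pixel columns grow to the right and rows downward; lengths in m; the calibration is good to about 2 mm. A picture is of the moment at which its call begins: read the wrist's pose just before it. There is no depth.
- finish_job(): hands the job in; it is judged then, once.
Trained networks look in the newest picture that a camera, given by its name, has taken for a name from the list of things; names that differ only in an ending like _2 or _b are one class to them, and where a whole thing is asked for, a point or a joint stands for the part that bears it (a point fixed in the world has none). Each returns a list of dicts, best first, with "score" (0 to 1); they miss things now and then, are a little off and sometimes report something else, mostly with a low value. They report only what shows in the picture. A call takes as long as a camera call.
- silhouettes(camera, label): "mask" (420x560 bool, what is visible of it) and "point" ([column, row] in pixels, amid what is visible of it).
- landmark_of(camera, label): "point" ([column, row] in pixels: a listed point, or the origin of a listed thing).
The state is a dict: "time_s": time; "joints": joint angles; "joint_velocities": joint speeds; "effort": joint torques, N m; "tcp_pos": TCP position; "ee_rot": TCP orientation; "wrist_force": force on the tool from outside, world axes, zero at the start; "moment": the same for the moment, N m; "gripper_width": opening from 0.0 (shut) to 1.0 (fully open); "gripper_force": force on a finger pad.
Only numpy, scipy, OpenCV 4.12 (cv2) and the standard library are available. Lean on these libraries where they do the work, as an engineer would, in place of code of your own. Each camera call takes 0.05 s, during which the arm holds its last target. There are 200 camera calls.

## Working session

There is one attempt and no reset: what is moved stays moved. The work goes in short steps, Python scripts to look and compute and a tool call to move; the robot and the scene stay as the last step left them, time stands still between calls to the robot, and variables do not carry over. Pictures are saved under pics/ and viewed, at most 10 in all, crops included, and the job is handed in when it is done.

Besides the shell and the picture viewer there is one more tool, called after "Emit:" as a command line: name --argument value ..., lists and objects as JSON in quotes. step_arm: Moves the arm, as the interface text tells. Its arguments: {"type":"object","properties":{"linear":{"type":"array"},"delta_rot":{"type":"array"},"grip":{"type":"array"}},"required":["linear","delta_rot","grip"]}

```bash
ls; mkdir -p pics
cat > h.py <<'E'
import numpy as np,cv2
from station import *
def ray(c,uv,T=None):
    # T: cam->world 4x4
    if T is None: T=np.linalg.inv(np.array(c["world_to_cam"]))
    d=np.array([(uv[0]-c["cx"])/c["fx"],(uv[1]-c["cy"])/c["fy"]]); u=d.copy()
    for _ in range(20): u=d/(1+c["k1"]*(u@u))
    v=T[:3,:3]@np.array([u[0],-u[1],-1]); return T[:3,3],v/np.linalg.norm(v)
def atz(c,uv,z,T=None):
    o,v=ray(c,uv,T); return o+v*(z-o[2])/v[2]
def tri(rs):
    A=sum(np.eye(3)-np.outer(v,v) for o,v in rs); b=sum((np.eye(3)-np.outer(v,v))@o for o,v in rs)
    return np.linalg.solve(A,b)
def proj(c,p,W=None):
    W=np.array(c["world_to_cam"]) if W is None else W
    q=W[:3,:3]@np.array(p)+W[:3,3]; u=np.array([q[0],-q[1]])/-q[2]; u=u*(1+c["k1"]*(u@u))
    return np.array([c["cx"]+c["fx"]*u[0],c["cy"]+c["fy"]*u[1]])
def wristT(c,s):
    T=np.eye(4);T[:3,:3]=s["ee_rot"];T[:3,3]=s["tcp_pos"];return T@np.array(c["mount"])
def save(c,n): cv2.imwrite("pics/"+n+".png",c["img"][:,:,::-1])
E
python3 - <<'E'
from h import *
np.set_printoptions(precision=4,suppress=True)
s=sense();print(s)
C={}
for n in("side","top"):
    C[n]=capture(n);save(C[n],n+"0")
    for l in ("case","lid_bar","lid_hinge","lifter_grip","lifter_hook","stand","tin","ballotin","shaker","jar","ribbon"):
        r=landmark_of(n,l)
        print(n,l,[(np.round(x["point"],1),round(x["score"],2)) for x in r[:2]], np.round(atz(C[n],r[0]["point"],{"lid_bar":.074,"lid_hinge":.074,"lifter_grip":.126,"lifter_hook":.012}.get(l,0)),4) if r else "")
    print(np.linalg.inv(C[n]["world_to_cam"])[:3])
a=np.hstack([C["side"]["img"],C["top"]["img"]])
E
```

```text
pics
{'time_s': 0.0, 'joints': array([-50.1572,  22.09  ,   0.3795,  -0.0285, -68.4104, -14.8165]), 'joint_velocities': array([-0.0215, -0.057 , -0.0484,  0.0166,  0.0298, -0.0377]), 'effort': array([  0.0007, -39.0668,  18.7409,   4.2201,   0.0109,  -0.0002]), 'tcp_pos': array([ 0.2642, -0.5658,  0.2215]), 'ee_rot': array([[-0.9062, -0.4229, -0.001 ],
       [-0.4229,  0.9062,  0.0019],
       [ 0.0001,  0.0022, -1.    ]]), 'wrist_force': array([ 0.1409, -0.5173, -0.0791]), 'moment': array([-0.0324,  0.0041, -0.0438]), 'gripper_force': 0.0, 'gripper_width': 0.9968180283702569}
side case [(array([273.9, 212.2]), 0.64)] [0.6232 0.1416 0.    ]
side lid_bar [(array([295.6, 334.4]), 0.44)] [ 0.3432 -0.6013  0.074 ]
side lid_hinge [(array([291.1, 191.9]), 0.69)] [0.6902 0.1297 0.074 ]
side lifter_grip [(array([318.4, 224. ]), 0.5)] [ 0.585  -0.2624  0.126 ]
side lifter_hook [] 
side stand [(array([321.3, 260.9]), 0.78), (array([272.3, 210.7]), 0.68)] [ 0.6003 -0.2571  0.    ]
side tin [(array([242.1, 267.3]), 0.65)] [ 0.3764 -0.1872  0.    ]
side ballotin [(array([208.7, 204. ]), 0.81)] [
[... 535 characters left out ...]
lifter_hook [(array([326.9, 210.3]), 0.77), (array([385. , 275.1]), 0.62)] [ 0.5974 -0.2572  0.012 ]
top stand [(array([325.3, 210.7]), 0.75)] [ 0.5988 -0.2535  0.    ]
top tin [(array([293.7, 277.1]), 0.75), (array([226.8, 268.8]), 0.26)] [ 0.3841 -0.1652  0.    ]
top ballotin [(array([135.1, 256.9]), 0.76), (array([409.9, 284.8]), 0.58)] [0.4155 0.3237 0.    ]
top shaker [(array([383. , 276.1]), 0.65)] [ 0.4049 -0.4369  0.    ]
top jar [(array([408.4, 284.9]), 0.5)] [ 0.3834 -0.5137  0.    ]
top ribbon [(array([224.3, 267.9]), 0.66), (array([136.9, 256.7]), 0.5)] [0.3987 0.0486 0.    ]
[[ 0.0629  0.9735 -0.2197  0.2663]
 [-0.998   0.0626 -0.0081 -0.1172]
 [ 0.0059  0.2198  0.9755  1.3383]]
```

View pics/side0.png

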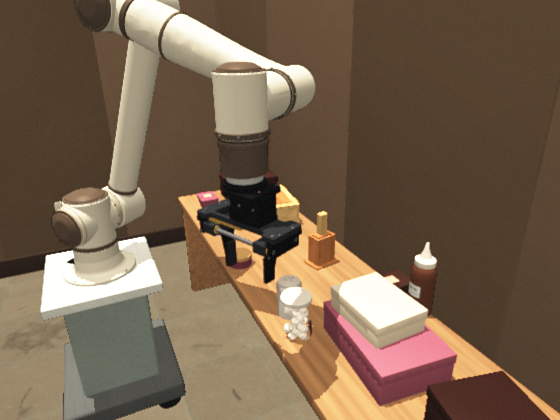

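View pics/top0.png

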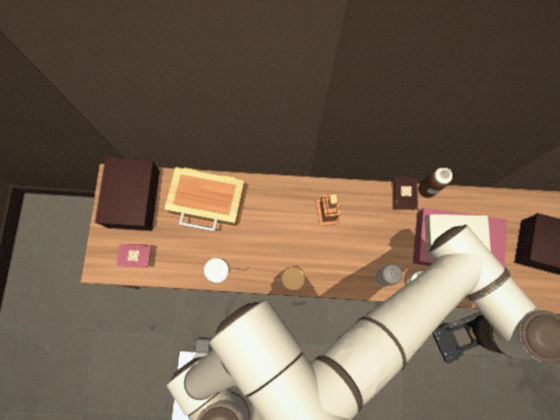

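The side view has the stand with the lifter at about (320,245) and the case partly hidden at (285,200). The top view has the case at (205,197), its bar from (181,225) to (216,229) and the stand at (328,210). I'll move above the stand for a closer look.

Emit:
step_arm --linear '[[0, 0, -40], [-30, 10, -40], [-44, 14, -40], [-44, 14, 0], [-44, 14, 0], [-44, 14, 0], [-44, 14, 0], [-44, 14, 0], [-44, 14, 0], [-44, 14, 0]]' --delta_rot '[[0, 0, 0], [0, 0, 0], [0, 0, 0], [0, 0, 0], [0, 0, 0], [0, 0, 0], [0, 0, 0], [0, 0, 0], [0, 0, 0], [0, 0, 0]]' --grip '[87, 87, 87, 87, 87, 87, 87, 87, 87, 87]'

```text
time_s: 2.45
tcp_pos: [0.5599, -0.293, 0.3427]
ee_rot: [[-0.906, -0.423, 0.0], [-0.423, 0.906, -0.0], [-0.0, -0.0, -1.0]]
wrist_force: [1.2, -0.5, 0.0]
gripper_width: 0.998
gripper_force: 0.0
```

```bash
cat > look.py <<'E'
import sys
from h import *
np.set_printoptions(precision=4,suppress=True)
s=sense();c=capture("wrist");save(c,sys.argv[1]);T=wristT(c,s)
print(s["tcp_pos"],s["joints"],s["time_s"]);print(np.array(c["mount"]))
Z={"lid_bar":.074,"lid_hinge":.074,"lifter_grip":.126,"lifter_hook":.012}
for l in sys.argv[2:]:
    for r in landmark_of("wrist",l)[:2]: print(l,r["point"],round(r["score"],2),atz(c,r["point"],Z.get(l,0),T))
E
python3 look.py w1 stand lifter_grip lifter_hook case lid_bar lid_hinge
```

```text
[ 0.5599 -0.293   0.3427] [-12.9714  19.8341  14.0058   0.0049 -84.1539 -51.9951] 2.45
[[-0.0007  0.9564  0.2922  0.0805]
 [ 1.      0.0003  0.0013 -0.001 ]
 [ 0.0012  0.2922 -0.9564 -0.1615]
 [ 0.      0.      0.      1.    ]]
stand [288.3, 193.5] 0.74 [ 0.6034 -0.2601  0.    ]
stand [231.6, 21.0] 0.49 [ 0.4069 -0.4431  0.    ]
lifter_grip [294.2, 213.9] 0.58 [ 0.5952 -0.259   0.126 ]
lid_bar [542.9, 259.4] 0.84 [0.5144 0.1319 0.074 ]
```

View pics/w1.png

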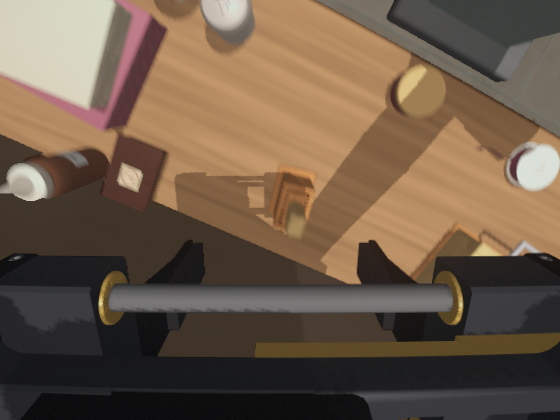

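The picture shows the stand at about (293,198) with the lifter handle at (297,213). I'll rectify it at stand-mouth height to get the yaw.

```bash
cat > rect.py <<'E'
import sys
from h import *
def rect(c,W,cx,cy,z,half,px):
    n=int(2*half/px); m=np.zeros((n,n,2),np.float32)
    for i in range(n):
        for j in range(n): m[i,j]=proj(c,[cx+half-i*px,cy+half-j*px,z],W)   # up=+x, left=+y
    return cv2.remap(c["img"],m[...,0],m[...,1],cv2.INTER_CUBIC)
E
python3 - <<'E'
from rect import *
s=sense();c=capture("wrist");T=wristT(c,s);W=np.linalg.inv(T)
a=rect(c,W,.60,-.26,.09,.07,.00035);b=rect(c,W,.60,-.26,.158,.07,.00035)
cv2.imwrite("pics/r1.png",np.hstack([a,b])[:,:,::-1]);print(a.shape)
m=silhouettes("wrist","stand");print(m[0]["score"],m[0]["mask"].sum())
E
```

```text
(400, 400, 3)
0.64 1576
```

View pics/r1.png

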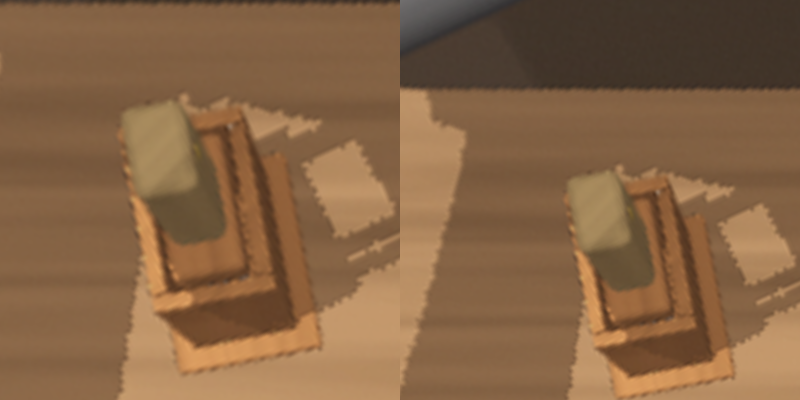

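The left half is the rim plane: corners (157,310), (275,287) and (240,107) give a yaw of about 11°. The stand centre is about (0.597,-0.259), and the handle top agrees with that.

Emit:
step_arm --linear '[[0, 0, 0], [0, 0, 0], [-20, 12, 0], [-23, 14, 0], [0, 0, 40], [0, 0, 50], [0, 0, 40], [0, 0, 0]]' --delta_rot '[[0, 0, 0.122], [0, 0, 0.122], [0, 0, 0], [0, 0, 0], [0, 0, 0], [0, 0, 0], [0, 0, 0], [0, 0, 0]]' --grip '[87, 87, 87, 87, 87, 87, 87, 87]'

```text
time_s: 3.9
tcp_pos: [0.5952, -0.2588, 0.2086]
ee_rot: [[-0.981, -0.193, -0.008], [-0.193, 0.981, 0.002], [0.008, 0.004, -1.0]]
wrist_force: [0.5, -0.7, 0.4]
gripper_width: 0.998
gripper_force: 0.0
```

```bash
python3 look.py w2 stand lifter_grip
python3 - <<'E'
from rect import *
s=sense();c=capture("wrist");W=np.linalg.inv(wristT(c,s))
cv2.imwrite("pics/r2.png",np.hstack([rect(c,W,.60,-.26,.158,.05,.00025),cv2.resize(c["img"],(400,300))[0:0].reshape(0,400,3) if 0 else rect(c,W,.60,-.26,.09,.05,.00025)])[:,:,::-1])
E
```

```text
[ 0.5952 -0.2588  0.2086] [ -9.2697  25.1559   3.3354  -0.0485 -68.6563 -69.5834] 3.9
[[-0.0007  0.9563  0.2925  0.0803]
 [ 1.      0.0003  0.0015 -0.0009]
 [ 0.0013  0.2925 -0.9563 -0.1615]
 [ 0.      0.      0.      1.    ]]
stand [281.2, 183.6] 0.73 [ 0.5992 -0.2577  0.    ]
lifter_grip [282.6, 214.6] 0.79 [ 0.5966 -0.2576  0.126 ]
```

View pics/r2.png

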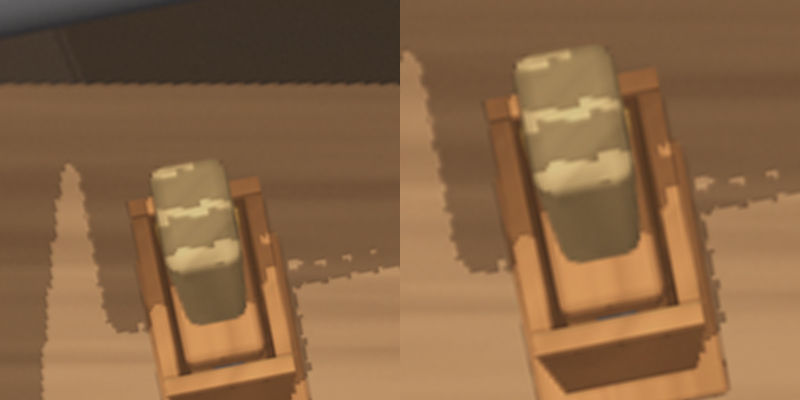

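The handle top centre comes out at (0.597,-0.259), so the tool is over it. I'll descend and grip.

Emit:
step_arm --linear '[[-2, 0, 25], [0, 0, 30], [0, 0, 25], [0, 0, 21], [0, 0, 0], [0, 0, 0], [0, 0, 0], [0, 0, 0], [0, 0, 0], [0, 0, 0]]' --delta_rot '[[0, 0, 0], [0, 0, 0], [0, 0, 0], [0, 0, 0], [0, 0, 0], [0, 0, 0], [0, 0, 0], [0, 0, 0], [0, 0, 0], [0, 0, 0]]' --grip '[87, 87, 87, 87, 87, 87, 10, 10, 10, 10]'

```text
time_s: 5.35
tcp_pos: [0.5981, -0.26, 0.1117]
ee_rot: [[-0.981, -0.192, 0.0], [-0.192, 0.981, -0.0], [-0.0, -0.0, -1.0]]
wrist_force: [-0.1, 0.2, -0.2]
gripper_width: 0.629
gripper_force: 0.0
```

Emit:
step_arm --linear '[[0, 0, 0], [0, 0, 0], [0, 0, 0], [0, 0, 0]]' --delta_rot '[[0, 0, 0], [0, 0, 0], [0, 0, 0], [0, 0, 0]]' --grip '[0, 0, 0, 0]'

```text
time_s: 5.85
tcp_pos: [0.598, -0.2598, 0.1115]
ee_rot: [[-0.981, -0.192, -0.0], [-0.192, 0.981, 0.0], [0.0, 0.0, -1.0]]
wrist_force: [0.5, 0.9, 0.9]
gripper_width: 0.225
gripper_force: 30.0
```

Grip force is 30 N at 19.6 mm opening. Next I lift straight up.

Emit:
step_arm --linear '[[0, 0, -10], [0, 0, -20], [0, 0, -25], [0, 0, -25], [0, 0, -25], [0, 0, -25], [0, 0, -10], [0, 0, 0]]' --delta_rot '[[0, 0, 0], [0, 0, 0], [0, 0, 0], [0, 0, 0], [0, 0, 0], [0, 0, 0], [0, 0, 0], [0, 0, 0]]' --grip '[0, 0, 0, 0, 0, 0, 0, 0]'

```text
time_s: 6.85
tcp_pos: [0.5982, -0.26, 0.2521]
ee_rot: [[-0.981, -0.191, 0.001], [-0.191, 0.981, 0.0], [-0.001, -0.0, -1.0]]
wrist_force: [-0.1, -0.3, -1.4]
gripper_width: 0.229
gripper_force: 30.0
```

Run:
```python
from h import *
np.set_printoptions(precision=4,suppress=True)
R={}
for n in("side","top"):
    c=capture(n)
    for l in("lid_bar","lid_hinge","lifter_grip","lifter_hook","case"):
        for r in landmark_of(n,l)[:2]:
            if r["score"]>.4: R.setdefault(l,[]).append(ray(c,r["point"])); print(n,l,r["point"],round(r["score"],2),atz(c,r["point"],{"lid_bar":.074,"lid_hinge":.074}.get(l,0)))
for l in("lifter_grip","lifter_hook","lid_hinge","lid_bar"): print(l,tri(R[l]) if len(R.get(l,[]))==2 else None)
print(sense()["tcp_pos"],sense()["wrist_force"])
from rect import rect
c=capture("top");cv2.imwrite("pics/r3.png",rect(c,None,.58,.12,.074,.13,.00055)[:,:,::-1])
```

```text
side lid_bar [247.4, 201.4] 0.61 [0.5104 0.1149 0.074 ]
side lid_hinge [291.6, 195.1] 0.67 [0.6772 0.0989 0.074 ]
side lifter_grip [324.9, 178.4] 0.74 [0.9913 0.3943 0.    ]
side lifter_grip [322.7, 218.5] 0.42 [0.7576 0.0081 0.    ]
side lifter_hook [322.9, 216.0] 0.61 [ 0.7695  0.0273 -0.    ]
side case [274.1, 212.7] 0.58 [ 0.6219  0.1369 -0.    ]
top lid_bar [197.2, 225.5] 0.67 [0.5111 0.1305 0.074 ]
top lid_hinge [207.7, 174.9] 0.85 [0.6691 0.115  0.074 ]
top lid_hinge [333.9, 199.8] 0.74 [ 0.6157 -0.2704  0.074 ]
top lifter_grip [340.6, 185.9] 0.62 [ 0.6836 -0.2991  0.    ]
top lifter_hook [331.1, 196.1] 0.62 [ 0.6478 -0.27    0.    ]
top lifter_hook [140.8, 256.3] 0.45 [0.4184 0.3067 0.    ]
top case [206.1, 200.2] 0.92 [0.6087 0.1254 0.    ]
lifter_grip None
lifter_hook None
lid_hinge None
lid_bar [0.5143 0.1314 0.067 ]
[ 0.5981 -0.26    0.2514] [-0.8613  0.6384 -0.1895]
```

View pics/r3.png

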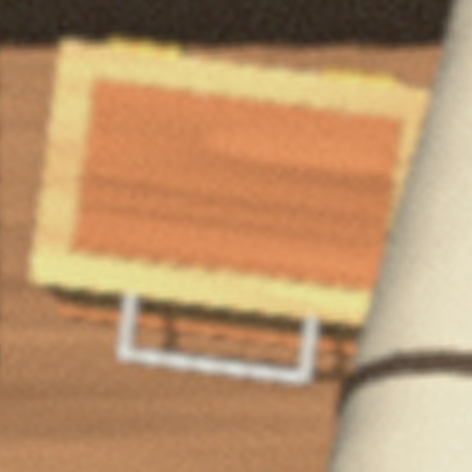

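The bar shows clearly: ends at (125,355) and (305,378), so its centre is about (0.510,0.132) with a case yaw of -7.3°. Next I rotate to match and go in front of the bar.

Emit:
step_arm --linear '[[0, 0, 0], [0, 0, 0], [0, 0, 0], [15, 30, 0], [27, 55, 0], [29, 58, 0], [29, 58, 0], [29, 58, 0], [29, 58, 0], [29, 60, 0]]' --delta_rot '[[0, 0, 0.1], [0, 0, 0.12], [0, 0, 0.1], [0, 0, 0], [0, 0, 0], [0, 0, 0], [0, 0, 0], [0, 0, 0], [0, 0, 0], [0, 0, 0]]' --grip '[0, 0, 0, 0, 0, 0, 0, 0, 0, 0]'

```text
time_s: 8.75
tcp_pos: [0.464, 0.1266, 0.2522]
ee_rot: [[-0.992, 0.127, 0.001], [0.127, 0.992, 0.001], [-0.001, 0.001, -1.0]]
wrist_force: [1.2, 0.8, -2.0]
gripper_width: 0.227
gripper_force: 30.0
```

Emit:
step_arm --linear '[[0, 0, 0], [0, 0, 0], [0, 0, 0], [0, 0, 0]]' --delta_rot '[[0, 0, 0], [0, 0, 0], [0, 0, 0], [0, 0, 0]]' --grip '[0, 0, 0, 0]'

```text
time_s: 9.25
tcp_pos: [0.4652, 0.1238, 0.2515]
ee_rot: [[-0.992, 0.129, -0.0], [0.129, 0.992, -0.0], [0.0, -0.0, -1.0]]
wrist_force: [-0.5, 0.8, -1.5]
gripper_width: 0.224
gripper_force: 30.0
```

```bash
python3 look.py w4 lid_bar lid_hinge case lifter_hook lifter_grip
python3 - <<'E'
from rect import *
s=sense();c=capture("wrist");W=np.linalg.inv(wristT(c,s))
side=capture("side")
cv2.imwrite("pics/r4.png",np.hstack([rect(c,W,.53,.13,.074,.1,.0005),cv2.resize(side["img"][130:280,180:380],None,fx=2,fy=2.667)])[:,:,::-1])
E
```

```text
[0.4652 0.1238 0.2515] [  34.2849    6.6524  -16.1934    0.0028  -67.1643 -131.7082] 9.25
[[-0.0007  0.9561  0.2929  0.08  ]
 [ 1.      0.0003  0.0015 -0.0007]
 [ 0.0014  0.2929 -0.9561 -0.1615]
 [ 0.      0.      0.      1.    ]]
lid_bar [292.3, 222.1] 0.77 [0.5102 0.1303 0.074 ]
lid_hinge [292.4, 338.7] 0.75 [0.6697 0.1114 0.074 ]
lifter_hook [276.2, 205.6] 0.86 [0.5072 0.1114 0.012 ]
lifter_grip [280.2, 269.9] 0.57 [0.5406 0.1125 0.126 ]
```

View pics/r4.png

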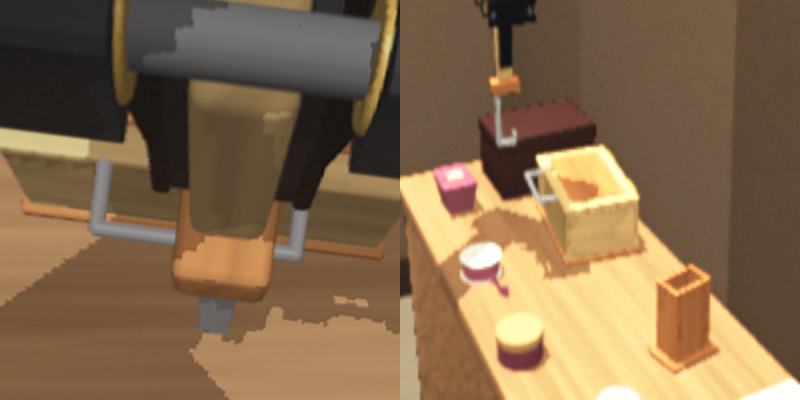

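The left half shows the bar centre at (197,241), i.e. (0.509,0.131), yaw -7.5°. The right half shows the hook hanging free in front of the bar. I'll align sideways and descend in front of it.

Emit:
step_arm --linear '[[2, 7, 0], [0, 6, 10], [0, 0, 25], [0, 0, 25], [0, 0, 25], [0, 0, 17], [0, 0, 0], [0, 0, 0]]' --delta_rot '[[0, 0, 0], [0, 0, 0], [0, 0, 0], [0, 0, 0], [0, 0, 0], [0, 0, 0], [0, 0, 0], [0, 0, 0]]' --grip '[0, 0, 0, 0, 0, 0, 0, 0]'

```text
time_s: 10.65
tcp_pos: [0.465, 0.1385, 0.15]
ee_rot: [[-0.992, 0.126, 0.001], [0.126, 0.992, 0.0], [-0.001, 0.0, -1.0]]
wrist_force: [-0.1, 0.3, -1.1]
gripper_width: 0.23
gripper_force: 30.0
```

Run:
```python
from h import *
np.set_printoptions(precision=4,suppress=True)
s=sense();t=s["tcp_pos"];print(t,s["wrist_force"]);H=t-[0,0,.0995]
out=[]
for n in("side","top","wrist"):
    s=sense();c=capture(n);W=None if n!="wrist" else np.linalg.inv(wristT(c,s));T=None if W is None else np.linalg.inv(W)
    print(n,"pred hook",proj(c,H,W),"pred bar",proj(c,[.5095,.131,.074],W))
    for l,z in(("lifter_hook",H[2]),("lid_bar",.074),("lifter_grip",H[2]+.114)):
        for r in landmark_of(n,l)[:2]: print(l,r["point"],round(r["score"],2),atz(c,r["point"],z,T))
    if n=="side": u=proj(c,H).astype(int);a=c["img"][u[1]-50:u[1]+25,u[0]-35:u[0]+65]
    if n=="wrist": out=c["img"][100:400,100:500]
cv2.imwrite("pics/r5.png",np.hstack([cv2.resize(a,(400,300),interpolation=2),out])[:,:,::-1])
```

```text
[0.465  0.1385 0.15  ] [-0.1228  0.3276 -1.0887]
side pred hook [233.4622 207.4882] pred bar [245.5676 199.9528]
lifter_hook [230.5, 210.7] 0.54 [0.446  0.1153 0.0505]
lid_bar [246.8, 201.1] 0.63 [0.5095 0.1186 0.074 ]
lid_bar [231.8, 213.9] 0.53 [0.4247 0.0338 0.074 ]
lifter_grip [232.8, 178.1] 0.75 [0.4658 0.1267 0.1645]
top pred hook [194.2862 242.0251] pred bar [196.9735 226.0055]
lid_bar [195.7, 222.6] 0.57 [0.5195 0.1358 0.074 ]
wrist pred hook [282.1367 205.6508] pred bar [280.0611 265.7483]
lifter_hook [280.5, 204.2] 0.91 [0.4635 0.1373 0.0505]
```

View pics/r5.png

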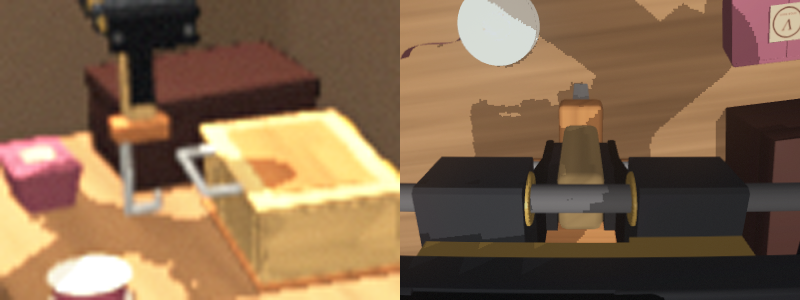

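The left half shows the hook at about (140,205) in front of and below the bar (215,170), which agrees with the prediction. I'll slide forward under the bar.

Emit:
step_arm --linear '[[-9, -1, 0], [-13, -1, 0], [-13, 0, 0], [-9, 0, 0], [-1, 0, 0], [0, 0, 0], [0, 0, 0]]' --delta_rot '[[0, 0, 0], [0, 0, 0], [0, 0, 0], [0, 0, 0], [0, 0, 0], [0, 0, 0], [0, 0, 0]]' --grip '[0, 0, 0, 0, 0, 0, 0]'

```text
time_s: 12.12
tcp_pos: [0.5086, 0.1303, 0.1496]
ee_rot: [[-0.992, 0.127, -0.0], [0.127, 0.992, -0.0], [0.0, -0.0, -1.0]]
wrist_force: [-0.8, -0.2, -0.8]
gripper_width: 0.23
gripper_force: 30.0
```

Run:
```python
from h import *
np.set_printoptions(precision=4,suppress=True)
s=sense();t=s["tcp_pos"];print(t,s["wrist_force"]);H=t-[0,0,.0995]
c=capture("side");print(proj(c,H),proj(c,[.5095,.131,.074]))
u=proj(c,H).astype(int);a=c["img"][u[1]-50:u[1]+25,u[0]-50:u[0]+50]
for n in("side","wrist"):
    s=sense();c=capture(n) if n!="side" else c;T=None if n=="side" else wristT(c,s)
    for l,z in(("lifter_hook",H[2]),("lid_bar",.074)):
        for r in landmark_of(n,l)[:2]: print(n,l,r["point"],round(r["score"],2),atz(c,r["point"],z,T))
cv2.imwrite("pics/r6.png",cv2.resize(a,(800,600),interpolation=2)[:,:,::-1])
```

```text
[0.5086 0.1303 0.1496] [-0.7504 -0.2112 -0.7627]
[245.7262 206.24  ] [245.5676 199.9528]
side lifter_hook [244.9, 209.3] 0.71 [0.496  0.105  0.0501]
side lid_bar [245.7, 200.7] 0.73 [0.5074 0.124  0.074 ]
wrist lifter_hook [278.9, 204.3] 0.64 [0.5075 0.1282 0.0501]
```

View pics/r6.png

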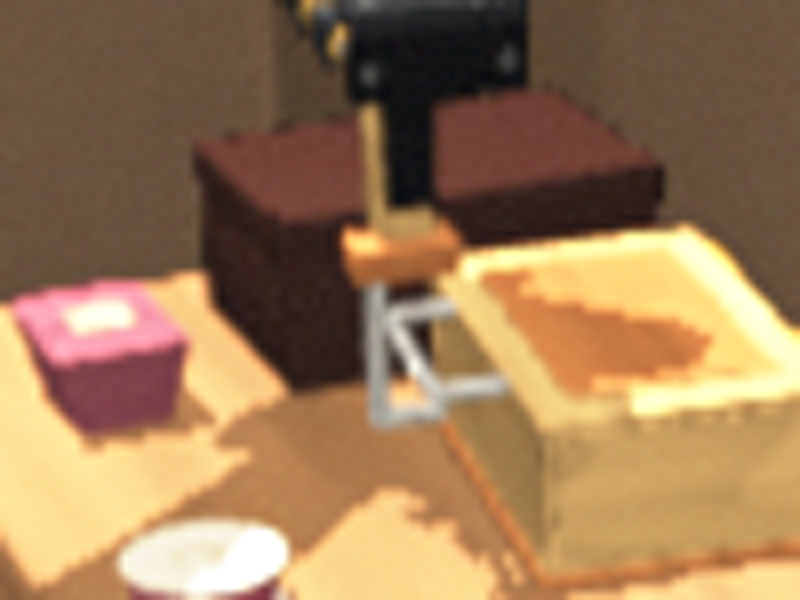

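The bar (412,355) sits in the mouth between the shank (375) and the tip (445). I'll raise to contact.

Emit:
step_arm --linear '[[0, 0, -6], [0, 0, -7], [0, 0, -4], [0, 0, -2], [0, 0, -1], [0, 0, -1], [0, 0, -1], [0, 0, 0]]' --delta_rot '[[0, 0, 0], [0, 0, 0], [0, 0, 0], [0, 0, 0], [0, 0, 0], [0, 0, 0], [0, 0, 0], [0, 0, 0]]' --grip '[0, 0, 0, 0, 0, 0, 0, 0]'

```text
time_s: 13.42
tcp_pos: [0.5088, 0.1303, 0.1714]
ee_rot: [[-0.992, 0.127, -0.0], [0.127, 0.992, -0.0], [0.0, -0.0, -1.0]]
wrist_force: [0.0, 0.2, -2.9]
gripper_width: 0.229
gripper_force: 30.0
```

Run:
```python
import numpy as np
from station import sense
s=sense();print(s["tcp_pos"],s["wrist_force"],s["moment"])
th=np.linspace(0,.698,21);p=np.c_[166*(1-np.cos(th)),166*np.sin(th)];print(np.round(np.diff(p,axis=0),1).tolist())
```

```text
[0.50877815 0.1303131  0.1713636 ] [ 0.02902456  0.20735073 -2.92926633] [-0.01345553 -0.08803511  0.0326797 ]
[[0.1, 5.8], [0.3, 5.8], [0.5, 5.8], [0.7, 5.7], [0.9, 5.7], [1.1, 5.7], [1.3, 5.6], [1.5, 5.6], [1.7, 5.5], [1.9, 5.5], [2.1, 5.4], [2.3, 5.3], [2.4, 5.3], [2.6, 5.2], [2.8, 5.1], [3.0, 5.0], [3.2, 4.9], [3.3, 4.7], [3.5, 4.6], [3.6, 4.5]]
```

The wrist force rose to 2.9 N, so the bar is in the hook. Now the first half of the arc.

Emit:
step_arm --linear '[[0, 0, -4], [-0.3, 0, -5.8], [-0.5, 0, -5.8], [-0.7, 0, -5.7], [-0.9, 0, -5.7], [-1.1, 0, -5.7], [-1.3, 0, -5.6], [-1.5, 0, -5.6], [-1.7, 0, -5.5], [-1.9, 0, -3]]' --delta_rot '[[0, 0, 0], [0, 0, 0], [0, 0, 0], [0, 0, 0], [0, 0, 0], [0, 0, 0], [0, 0, 0], [0, 0, 0], [0, 0, 0], [0, 0, 0]]' --grip '[0, 0, 0, 0, 0, 0, 0, 0, 0, 0]'

```text
time_s: 14.68
tcp_pos: [0.519, 0.1292, 0.2244]
ee_rot: [[-0.992, 0.127, 0.001], [0.127, 0.992, 0.0], [-0.001, 0.0, -1.0]]
wrist_force: [-0.1, -0.7, -2.4]
gripper_width: 0.228
gripper_force: 30.0
```

Run:
```python
from h import *
np.set_printoptions(precision=4,suppress=True)
s=sense();t=s["tcp_pos"];print(t,s["wrist_force"],s["moment"])
c=capture("side");H=t-[0,0,.0995];print("pred bar",proj(c,H+[0,0,.004]),"hook",proj(c,H))
for l in("lid_bar","lifter_hook"): print(l,[(r["point"],round(r["score"],2)) for r in landmark_of("side",l)[:2]])
u=proj(c,H).astype(int);a=c["img"][u[1]-45:u[1]+45,u[0]-50:u[0]+70]
cv2.imwrite("pics/r7.png",cv2.resize(a,(800,600),interpolation=2)[:,:,::-1])
```

```text
[0.519  0.1292 0.2244] [-0.1479 -0.6637 -2.4069] [ 0.0231  0.234  -0.0798]
pred bar [247.507  185.2092] hook [247.5614 186.2767]
lid_bar [([249.6, 185.7], 0.96)]
lifter_hook [([246.0, 189.0], 0.46)]
```

View pics/r7.png

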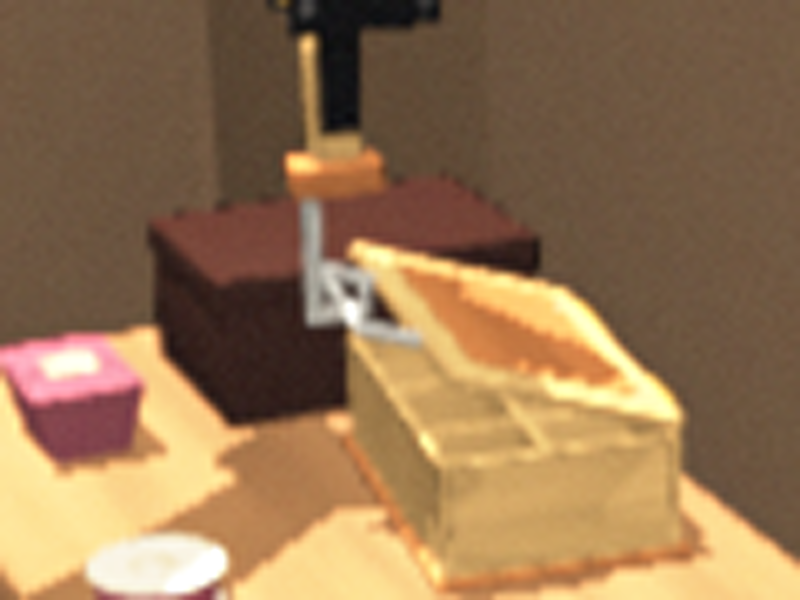

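The bar (345,300) is seated in the hook and the lid is about 19° open. Now the second half.

Emit:
step_arm --linear '[[-1, 0, -3], [-2, 0, -5.5], [-2.3, 0, -5.5], [-2.5, 0, -5.4], [-2.7, 0, -5.4], [-2.9, 0, -5.3], [-3.1, 0, -5.2], [-3.3, 0, -5.1], [-3.4, 0, -5], [-2.6, 0, -3.5]]' --delta_rot '[[0, 0, 0], [0, 0, 0], [0, 0, 0], [0, 0, 0], [0, 0, 0], [0, 0, 0], [0, 0, 0], [0, 0, 0], [0, 0, 0], [0, 0, 0]]' --grip '[0, 0, 0, 0, 0, 0, 0, 0, 0, 0]'

```text
time_s: 16.08
tcp_pos: [0.5445, 0.1258, 0.2732]
ee_rot: [[-0.992, 0.127, -0.0], [0.127, 0.992, 0.0], [0.0, 0.0, -1.0]]
wrist_force: [-1.1, 0.3, -1.9]
gripper_width: 0.226
gripper_force: 30.0
```

Emit:
step_arm --linear '[[-1.6, 0, -2], [-0.6, 0, -0.8], [0, 0, 0], [0, 0, 0]]' --delta_rot '[[0, 0, 0], [0, 0, 0], [0, 0, 0], [0, 0, 0]]' --grip '[0, 0, 0, 0]'

```text
time_s: 16.58
tcp_pos: [0.5464, 0.1255, 0.2755]
ee_rot: [[-0.992, 0.127, -0.0], [0.127, 0.992, -0.0], [0.0, -0.0, -1.0]]
wrist_force: [0.1, 0.9, -2.8]
gripper_width: 0.226
gripper_force: 30.0
```

Run:
```python
from h import *
np.set_printoptions(precision=4,suppress=True)
s=sense();t=s["tcp_pos"];print(t,s["wrist_force"],s["moment"],s["time_s"])
B=t-[0,0,.0955]; h=np.array([.5095,.131,.074])+.166*np.array([.992,-.127,0])
d=B-h;print("th",np.degrees(np.arctan2(d[2],-(d@[.992,-.127,0]))),np.linalg.norm(d))
rs=[]
for n in("side","top"):
    c=capture(n);print(n,"pred bar",proj(c,B),"hinge",proj(c,h))
    for l in("lid_bar","lid_hinge","lifter_hook"): print(l,[(r["point"],round(r["score"],2)) for r in landmark_of(n,l)[:2]])
    r=landmark_of(n,"lid_bar")
    if r: rs.append(ray(c,r[0]["point"]))
if len(rs)>1: print(tri(rs),B)
c=capture("side");u=proj(c,B).astype(int);a=c["img"][u[1]-45:u[1]+45,u[0]-50:u[0]+70]
cv2.imwrite("pics/r8.png",cv2.resize(a,(800,600),interpolation=2)[:,:,::-1])
```

```text
[0.5464 0.1255 0.2755] [ 0.1499  0.9384 -2.772 ] [ 0.1161 -0.0141  0.0043] 16.575
th 39.4805732193517 0.1667734610202316
side pred bar [254.5032 170.5275] hinge [289.5615 194.2828]
lid_bar [([256.2, 171.0], 0.73), ([294.5, 334.0], 0.17)]
lid_hinge [([290.8, 194.1], 0.55), ([224.2, 236.8], 0.37)]
lifter_hook [([252.8, 172.7], 0.56)]
top pred bar [193.5559 205.1735] hinge [209.5178 173.4209]
lid_bar [([191.7, 204.3], 0.76)]
lid_hinge [([209.9, 173.0], 0.8), ([383.2, 276.6], 0.36)]
lifter_hook [([191.8, 204.7], 0.5)]
[0.5522 0.1311 0.1753] [0.5464 0.1255 0.18  ]
```

Emit:
step_arm --linear '[[-0.7, 0, -1], [-0.3, 0, -0.3], [0, 0, 0], [0, 0, 0], [0, 0, 0], [0, 0, 0]]' --delta_rot '[[0, 0, 0], [0, 0, 0], [0, 0, 0], [0, 0, 0], [0, 0, 0], [0, 0, 0]]' --grip '[0, 0, 0, 0, 0, 0]'

```text
time_s: 17.88
tcp_pos: [0.5475, 0.1254, 0.2769]
ee_rot: [[-0.992, 0.127, -0.0], [0.127, 0.992, -0.0], [0.0, -0.0, -1.0]]
wrist_force: [0.0, 0.7, -3.0]
gripper_width: 0.227
gripper_force: 30.0
```

Run:
```python
from h import *
s=sense();print(s["tcp_pos"],s["wrist_force"],s["gripper_force"])
c=capture("side");print([r["point"] for r in landmark_of("side","lid_bar")[:1]],proj(c,s["tcp_pos"]-np.array([0,0,.0955])))
print(finish_job())
```

```text
[0.54749307 0.12542381 0.27694299] [ 0.00936599  0.68171871 -2.96391359] 29.985925782239065
[[255.7, 171.0]] [254.78547684 170.10609899]
the job is handed in; nothing more can be done
None
```

The lifter's hook is holding the truffle case's lid at about 40° open (my estimate from the arm pose, about ±1°). I handed the job in at about 18 s with the bar still in the hook, and no result came back.

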